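# Tap three glazed sample tiles flush, in order

### The arm

A 7-joint arm with a two-finger parallel gripper is mounted at the origin on the work surface. World frame = base frame: x ahead of the robot, y to its left, z up, the work surface at z = 0. Lengths are in m, angles in rad, forces in N, time in s.
With the tool pointing down it reaches from about 0.35 to 0.9 m from the base axis. Payload 8.1 kg.
Tool frame: the origin (TCP) lies midway between the tips of the shut fingers; the grasp point (between the pads) lies 19 mm behind it; z points along the fingers, y is the line along which they close (so a half turn about z gives the same grasp; the last joint's range is limited). The gripper opens to 92 mm and grips with 3 to 60 N. Pads are 19 mm wide; open, the fingers measure 130 mm over their backs; the gripper's body (75 mm by 190 mm) begins 47 mm behind the grasp point.
Start: joints at [1.11, 0.434, 0.025, 1.573, -0.012, 1.134, -0.075], TCP at [0.219, -0.585, 0.227] pointing down, gripper open.
Joint ranges: [-2.62, 2.62], [-0.44, 2.09], [-1.27, 1.32], [0.08, 2.57], [-1.32, 4.46], [0.12, 2], [-2.74, 2.74]. Speed limits (rad/s): [2.22, 2.22, 3.01, 3.01, 3.14, 3.14, 3.14].

### API

Orientations are given as a rotation vector (axis times angle).
In Python, from cell import observe, cams, job gives the robot as it stands. The module is installed in compiled form; this text tells all that it offers.
- The arm moves only by the tool step_arm, never from a script. Its argument "steps" is a list of rows, each a list of 6 numbers: the shift along the world's x, y, z in mm, then the turn, a rotation vector about the world's x, y, z in rad. In form: [[dx, dy, dz, rx, ry, rz], ...]. A call has 1 to 20 rows; each row shifts and turns the commanded pose from where the row before left it; what a row does not reach is not made up. A row lasts 1/12 s, in which the tool goes at most 41.7 mm and 7.16 degrees, less where a joint would pass 70% of its speed; a pose out of reach is approached as far as the arm can. A call with a gripper value outside its range is refused whole. "gripper" is the opening, from 0 (shut) to 1 (fully open), set as the call begins (left out, the last holds). The fingers move at their own pace and stop on an object; "force" is the grip in N (left out, the last holds). Time passes only in rows, so rows that do not move let the fingers close. It gives the time, the measured TCP pose, the force, the opening and the grip force at its end, in the units of the state.
- observe(): the state, without advancing time (a new reading comes with each control period).
- cams.get_image(name): name is "scene" or "side" or "wrist"; returns the picture (400x640x3 uint8, red, green, blue); there is no depth.
- cams.get_calibration(name): a dict with "fov_y" (degrees; the focal length in pixels is half the picture's height over the tangent of half this angle, whatever the lens; pixels are square), "cx", "cy" (the principal point, pixels), "world_to_cam" (4x4, takes a point from world to camera coordinates). Camera axes: x right, y up, looking along -z (the intrinsics and any distortion apply to the point x, -y, -z); pixel columns grow to the right and rows downward; lengths in m; the calibration is good to about 2 mm. A picture is of the moment at which its call begins: read the wrist's pose just before it. get_calibration takes no time and is no camera call; for the wrist camera it gives the pose at the moment of the call.
- job.sign_off(): hands the job in; it is judged then, once.
The state is a dict: "clock": time; "joints": joint angles; "dq": joint speeds; "joint_efforts": joint torques, N m; "position": TCP position; "ee_rot": TCP orientation; "force": force on the tool from outside, world axes, zero at the start; "ft_torque": the same for the moment, N m; "width": opening from 0.0 (shut) to 1.0 (fully open); "gripper_force": force on a finger pad.
Only numpy, scipy, OpenCV 4.12 (cv2) and the standard library are available. Lean on these libraries where they do the work, as an engineer would, in place of code of your own. Each camera call takes 0.05 s, during which the arm holds its last target. There are 200 camera calls.

### The job

Three white tiles stand slightly proud in their plywood sample frames: tap them down with the fingertips until each is flush with its frame, first the square one, then the round one, and last the oblong one. Tap lightly, for the glaze chips, and do not pull a tile up again or pick anything up. Leave the other things on the table where they are, and finish with the hand clear.

Things in the scene. Friction and masses are not known exactly. Their poses are not given: they have to be found in the camera images.
- frame_square: Plain plywood sample frame, 110 x 110 mm and 28 mm high, fixed to the table, with the square tile in a seat in its middle. Origin: centre of its underside, on the table; z up, x and y along its sides.
- square_top (a point): Centre of the upper face of the square tile, 80 x 80 mm, 10 mm thick, white glazed ceramic, in the middle of its frame; moves with the tile. Flush, it is 28 mm above the table.
- tile_square (a joint): How far the square tile is down in its frame, m: 0 = 8 mm proud of the frame's top, 0.008 = flush; starts at 0 to 0.002, negative = pulled up. It slides against 3 to 4 N of friction and stays where left. Flush, it meets a springy felt bed that gives 1 mm for every 2.5 N above 4 N, up to 7 mm, and springs back to flush (that give is not in this value). Over 25 N chips it.
- frame_round: Plain plywood sample frame, 110 x 110 mm and 28 mm high, fixed to the table, with the round tile in a seat in its middle. Origin: centre of its underside, on the table; z up, x and y along its sides.
- round_top (a point): Centre of the upper face of the round tile, 64 mm in diameter, 10 mm thick, white glazed ceramic, in the middle of its frame; moves with the tile. Flush, it is 28 mm above the table.
- tile_round (a joint): How far the round tile is down in its frame, m: 0 = 8 mm proud of the frame's top, 0.008 = flush; starts at 0 to 0.002, negative = pulled up. It slides against 3 to 4 N of friction and stays where left. Flush, it meets a springy felt bed that gives 1 mm for every 2.5 N above 4 N, up to 7 mm, and springs back to flush (that give is not in this value). Over 25 N chips it.
- frame_oblong: Plain plywood sample frame, 110 x 110 mm and 28 mm high, fixed to the table, with the oblong tile in a seat in its middle. Origin: centre of its underside, on the table; z up, x and y along its sides.
- oblong_top (a point): Centre of the upper face of the oblong tile, 88 mm (frame's x) x 44 mm (frame's y), 10 mm thick, white glazed ceramic, in the middle of its frame; moves with the tile. Flush, it is 28 mm above the table.
- tile_oblong (a joint): How far the oblong tile is down in its frame, m: 0 = 8 mm proud of the frame's top, 0.008 = flush; starts at 0 to 0.002, negative = pulled up. It slides against 3 to 4 N of friction and stays where left. Flush, it meets a springy felt bed that gives 1 mm for every 2.5 N above 4 N, up to 7 mm, and springs back to flush (that give is not in this value). Over 25 N chips it.
- cup: White ceramic cup, 60 mm across, 65 mm high, loose; a bystander, to be left where it is. Origin: centre of its underside.
- jar: Small white jar with black cap, 52 mm across, 68 mm high, loose; a bystander, to be left where it is. Origin: centre of its underside.
- brush: Brush with wooden handle, lying flat, not over 30 mm high, loose; a bystander, to be left where it is. Origin: in its middle, x along it, bristles towards +x.
- bowl: Terracotta bowl, 110 mm across, 45 mm high, loose; a bystander, to be left where it is. Origin: centre of its underside.
- prop: Terracotta tube (kiln prop), 52 mm across, 50 mm high, upright, loose; a bystander, to be left where it is. Origin: centre of its underside.

How it is judged:
On the way, in this order (a step that is already met when the one before it is completed fails the run):
1. the square tile is pressed flush (value of joint tile_square above 0.006 m and value of joint each of tile_round, tile_oblong below 0.006 m), for 0.1 s.
2. the round tile is pressed flush (value of joint tile_round above 0.006 m and value of joint tile_oblong below 0.006 m), for 0.1 s.
3. the oblong tile is pressed flush (value of joint tile_oblong above 0.006 m), for 0.1 s.
At the end, for the whole second after the job is handed in: All three tiles are flush with their frames within 2 mm, and every loose thing is at rest within 30 mm of where it stood (value of joint tile_square between 0.006 and 0.0095 m and value of joint tile_round between 0.006 and 0.0095 m and value of joint tile_oblong between 0.006 and 0.0095 m and distance of each of cup, jar, brush, bowl, prop from where it was at the start of the episode below 0.03 m and linear speed of each of cup, jar, brush, bowl, prop below 0.02 m/s); the robot touches nothing.
It fails at once if a tile is pushed down out of order, before the one ahead of it is flush ((value of joint tile_round above 0.004 m and value of joint tile_square below 0.006 m) or (value of joint tile_oblong above 0.004 m and value of joint tile_square below 0.006 m) or (value of joint tile_oblong above 0.004 m and value of joint tile_round below 0.006 m)).
It fails at once if a tile is pulled up or lifted out (more than 4 mm) (value of joint any of tile_square, tile_round, tile_oblong below -0.004 m).
It fails at once if a tile or its frame is struck or pressed harder than 25 N (contact force between any of the arm, the fingers and frame_square above 25 N or contact force between any of the arm, the fingers and frame_round above 25 N or contact force between any of the arm, the fingers and frame_oblong above 25 N).
It fails at once if a loose bystander is moved by more than 30 mm or picked up (distance of any of cup, jar, brush, bowl, prop from where it was at the start of the episode above 0.03 m).
It fails at once if something other than the robot presses on a tile or frame (contact force between any of cup, jar, brush, bowl, prop and frame_square above 1 N or contact force between any of cup, jar, brush, bowl, prop and frame_round above 1 N or contact force between any of cup, jar, brush, bowl, prop and frame_oblong above 1 N).
It also fails if it takes over 48 s, if anything falls off the work surface, if the arm or the gripper's body presses on something with over 40 N, if the wrist force passes 120 N, or if a joint passes its speed limit or range.

## Working session

There is one attempt and no reset: what is moved stays moved. The work goes in short steps, Python scripts to look and compute and a tool call to move; the robot and the scene stay as the last step left them, time stands still between calls to the robot, and variables do not carry over. Pictures are saved under pics/ and viewed, at most 10 in all, crops included, and the job is handed in when it is done.

Besides the shell and the picture viewer there is one more tool, called after ">>>" as a command line: name --pt "numbers of a row" for each row, then --argument value for the rest. step_arm: Moves the arm, as the interface text tells. Its arguments: {"type":"object","properties":{"steps":{"type":"array","items":{"type":"array","items":{"type":"number"}}},"gripper":{"type":"number"},"force":{"type":"number"}},"required":["steps"]}

```bash
mkdir -p pics
python3 - <<'E'
from cell import observe,cams
import cv2,numpy as np
s=observe();print({k:np.round(v,3).tolist() for k,v in s.items()})
for n in("scene","side"):
    im=cams.get_image(n);cv2.imwrite(f"pics/{n}0.png",im[:,:,::-1]);c=cams.get_calibration(n)
    print(n,{k:np.round(v,4).tolist() if k!="distortion" else v for k,v in c.items() if not isinstance(v,str)})
E
```

```text
{'clock': 0.0, 'joints': [1.11, 0.435, 0.025, 1.574, -0.012, 1.134, -0.075], 'dq': [-0.0, 0.001, 0.0, -0.001, -0.001, -0.0, -0.001], 'joint_efforts': [-0.0, -66.785, 0.985, -31.446, -0.06, 0.043, 0.0], 'position': [0.219, -0.585, 0.226], 'ee_rot': [-3.09, -0.559, 0.001], 'force': [-0.462, 0.784, -0.123], 'ft_torque': [-0.01, -0.005, 0.007], 'gripper_force': 0.0, 'width': 0.997}
scene {'fov_y': 52.2929, 'cx': 314.7064, 'cy': 204.2704, 'world_to_cam': [[-0.4397, 0.8981, 0.0093, 0.2507], [-0.7536, -0.3746, 0.5401, 0.4108], [0.4885, 0.2305, 0.8415, -1.1881], [0.0, 0.0, 0.0, 1.0]]}
side {'fov_y': 57.2593, 'cx': 326.0851, 'cy': 197.9195, 'world_to_cam': [[-0.869, -0.4947, -0.0093, 0.516], [0.3301, -0.5936, 0.7339, -0.2478], [-0.3686, 0.6347, 0.6792, -0.6711], [0.0, 0.0, 0.0, 1.0]]}
```

View pics/scene0.png

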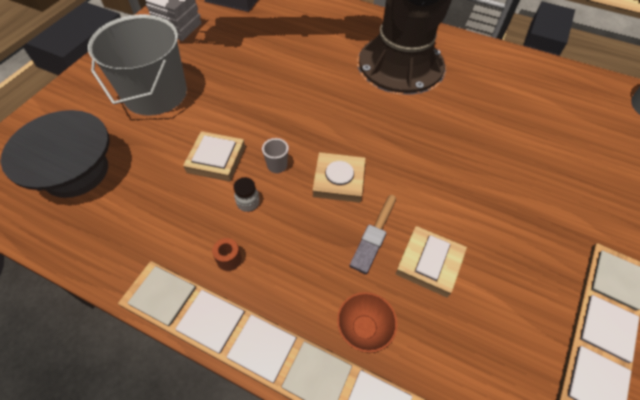

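View pics/side0.png

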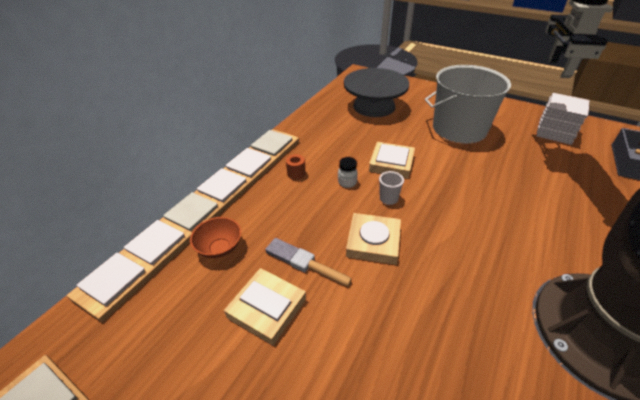

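The scene view shows the square tile at about (214,151), the round one at (340,173) and the oblong one at (432,257). In the side view they are at about (393,155), (375,233) and (266,300). The cup, jar and bucket are near the square tile.

```bash
cat > h.py <<'E'
from cell import observe,cams
import cv2,numpy as np
def ray(n,px,c=None):
    c=c or cams.get_calibration(n);f=200/np.tan(np.radians(c["fov_y"])/2);M=np.array(c["world_to_cam"])
    d=np.array([(px[0]-c["cx"])/f,-(px[1]-c["cy"])/f,-1]);R=M[:3,:3]
    return -R.T@M[:3,3],R.T@d
def plane(n,px,z,c=None):
    o,d=ray(n,px,c);return o+d*(z-o[2])/d[2]
def tri(a,b):
    (o1,d1),(o2,d2)=ray("scene",a),ray("side",b)
    t=np.linalg.lstsq(np.c_[d1,-d2],o2-o1,rcond=None)[0]
    p,q=o1+t[0]*d1,o2+t[1]*d2;return (p+q)/2,np.linalg.norm(p-q)
def blob(im,seed,r=35):
    x,y=seed;h=cv2.cvtColor(im,cv2.COLOR_RGB2HSV);m=((h[...,1]<60)&(h[...,2]>150)).astype(np.uint8)
    n,l,st,ce=cv2.connectedComponentsWithStats(m);k=l[y,x];return ce[k],st[k],(l==k)
E
python3 - <<'E'
from h import *
I={n:cv2.imread(f"pics/{n}0.png")[:,:,::-1].copy() for n in("scene","side")}
for nm,a,b in(("sq",(214,151),(393,155)),("rd",(340,173),(375,233)),("ob",(432,257),(266,300))):
    ca,sa,ma=blob(I["scene"],a);cb,sb,mb=blob(I["side"],b)
    p,e=tri(ca,cb)
    print(nm,ca.round(1),sa,cb.round(1),sb,"tri",p.round(4),"gap",e.round(4),plane("scene",ca,.035).round(4),plane("side",cb,.035).round(4))
    for n,m in(("scene",ma),("side",mb)):
        c=cv2.findContours(m.astype(np.uint8),0,1)[0][0][:,0]
        P=np.array([plane(n,q,.035)[:2] for q in c],np.float32);print(n,cv2.minAreaRect(P))
for nm,a,b in(("cup",(276,150),(391,181)),("jar",(245,186),(348,164)),("prop",(227,247),(296,160)),("brushend",(393,198),(348,281)),("base",(402,60),(700,330))):
    p,e=tri(a,b);print(nm,p.round(3),e.round(4))
E
```

```text
sq [213.2 151. ] [192 136  43  31 901] [392.5 154.2] [376 144  33  22 522] tri [ 0.5404 -0.282   0.0325] gap 0.0018 [ 0.5427 -0.2795  0.035 ] [ 0.5393 -0.2801  0.035 ]
scene ((0.5414679646492004, -0.2800877094268799), (0.08057685196399689, 0.08001403510570526), 12.702919006347656)
side ((0.54008948802948, -0.281065434217453), (0.08058881014585495, 0.08636167645454407), 13.1454496383667)
rd [339.4 171.6] [326 161  28  22 494] [374.1 231.5] [360 221  29  22 511] tri [0.4653 0.0106 0.0351] gap 0.0011 [0.4657 0.0111 0.035 ] [0.4652 0.0099 0.035 ]
scene ((0.46496596932411194, 0.010997295379638672), (0.060001302510499954, 0.06189318373799324), 26.472368240356445)
side ((0.4655958414077759, 0.009163826704025269), (0.06230289489030838, 0.06330478936433792), 25.767898559570312)
ob [432.8 256.8] [416 236  34  43 894] [265. 299.] [240 281  50  38 992] tri [0.5757 0.2658 0.0327] gap 0.0015 [0.5774 0.2663 0.035 ] [0.5743 0.2661 0.035 ]
scene ((0.5757842659950256, 0.2660524249076843), (0.045019716024398804, 0.08831042796373367), 89.32022094726562)
side ((0.5756608247756958, 0.2653888165950775), (0.04536147788167, 0.08877022564411163), 89.17845916748047)
cup [ 0.49  -0.139  0.06 ] 0.0035
jar [ 0.611 -0.146  0.064] 0.0003
prop [ 0.747 -0.107  0.053] 0.0012
brushend [0.463 0.143 0.014] 0.0039
base [-0.101 -0.036 -0.007] 0.1023
```

Run:
```python
from h import *
for nm,a,b in(("rimcentre",(135,44),(472,82)),):
    p,e=tri(a,b);print(nm,p.round(3),e.round(4))
for n,q in(("scene",(150,111)),("scene",(186,88)),("side",(463,140)),("side",(435,128)),("side",(492,130))):print(n,q,plane(n,q,0).round(3))
p,e=tri((93,57),(372,80));print("cakestand",p,e)
```

```text
rimcentre [ 0.42  -0.557  0.157] 0.0054
scene (150, 111) [ 0.481 -0.528  0.   ]
scene (186, 88) [ 0.366 -0.495  0.   ]
side (463, 140) [ 0.392 -0.502  0.   ]
side (435, 128) [ 0.488 -0.527  0.   ]
side (492, 130) [ 0.325 -0.603  0.   ]
cakestand [ 0.63533924 -0.38551131  0.25074277] 0.12563865064792082
```

>>> step_arm --pt "0 0 10 0 0 0" --pt "0 0 10 0 0 0" --gripper 0

```text
clock: 0.27
position: [0.2187, -0.585, 0.2468]
ee_rot: [-3.09, -0.559, 0.001]
force: [0.0, 0.5, 0.8]
width: 0.902
gripper_force: 0.0
```

>>> step_arm --pt "15 26 0 0 0 0" --pt "15 26 0 0 0 0" --pt "15 26 0 0 0 0" --pt "15 26 0 0 0 0" --pt "15 26 0 0 0 0" --pt "15 26 0 0 0 0" --pt "25 26 0 0 0 0" --pt "25 26 0 0 0 0" --pt "25 26 0 0 0 0" --pt "30 26 -15 0 0 0" --pt "30 26 -25 0 0 0" --pt "30 18 -25 0 0 0" --pt "30 0 -25 0 0 0" --pt "25 0 -25 0 0 0" --pt "12 0 -25 0 0 0" --pt "0 0 0 0 0 0" --pt "0 0 0 0 0 0"

```text
clock: 1.68
position: [0.5358, -0.285, 0.1101]
ee_rot: [-3.09, -0.56, 0.003]
force: [-0.6, -0.9, 0.5]
width: 0.001
gripper_force: 0.0
```

>>> step_arm --pt "5 4 -20 0 0 0" --pt "0 0 -20 0 0 0" --pt "0 0 -15 0 0 0" --pt "0 0 -5 0 0 0" --pt "0 0 0 0 0 0" --pt "0 0 0 0 0 0"

```text
clock: 2.18
position: [0.5414, -0.2823, 0.0524]
ee_rot: [3.09, 0.557, 0.002]
force: [0.2, 0.0, 0.4]
width: 0.007
gripper_force: 0.0
```

Run:
```python
from h import *
a=cams.get_image("scene");b=cams.get_image("side")
cv2.imwrite("pics/c1.png",np.hstack([cv2.resize(a[90:220,140:300],None,fx=2.5,fy=2.5),cv2.resize(b[90:220,310:470],None,fx=2.5,fy=2.5)])[:,:,::-1])
```

```text
(no output)
```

View pics/c1.png

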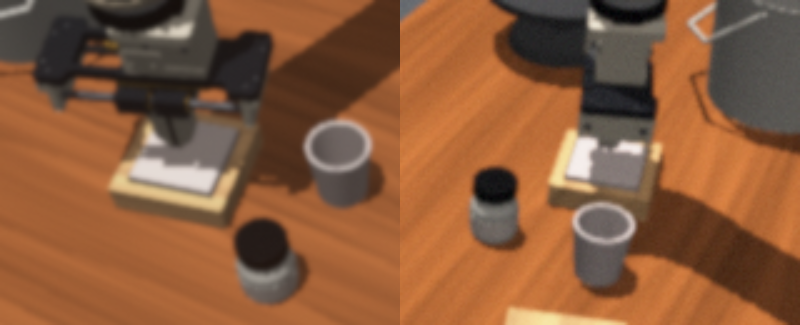

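The shut fingers are over the square tile (crop pixel about (175,145)), and the jar and cup are well clear. I'm going down slowly.

>>> step_arm --pt "0 0 -5 0 0 0" --pt "0 0 -4 0 0 0" --pt "0 0 -2 0 0 0" --pt "0 0 -2 0 0 0" --pt "0 0 -2 0 0 0" --pt "0 0 -2 0 0 0" --pt "0 0 -2 0 0 0" --pt "0 0 0 0 0 0"

```text
clock: 2.95
position: [0.541, -0.2813, 0.0313]
ee_rot: [-3.091, -0.559, 0.0]
force: [0.3, 0.4, -0.4]
width: 0.005
gripper_force: 0.0
```

>>> step_arm --pt "0 0 -1 0 0 0" --pt "0 0 -1 0 0 0"

```text
clock: 3.12
position: [0.5411, -0.2814, 0.0297]
ee_rot: [3.091, 0.559, 0.0]
force: [-1.0, 0.2, 3.9]
width: 0.004
gripper_force: 1.6
```

>>> step_arm --pt "0 0 -1 0 0 0" --pt "0 0 -1 0 0 0"

```text
clock: 3.28
position: [0.5411, -0.2814, 0.0277]
ee_rot: [3.091, 0.559, 0.0]
force: [-1.3, 1.9, 6.7]
width: 0.001
gripper_force: 3.0
```

>>> step_arm --pt "0 0 -1 0 0 0" --pt "0 0 -1 0 0 0" --pt "0 0 0 0 0 0"

```text
clock: 3.53
position: [0.5411, -0.2814, 0.026]
ee_rot: [3.091, 0.559, 0.0]
force: [-2.9, 1.0, 10.3]
width: 0.0
gripper_force: 4.9
```

>>> step_arm --pt "0 0 3 0 0 0" --pt "0 0 7 0 0 0" --pt "0 0 25 0 0 0" --pt "0 0 35 0 0 0" --pt "0 10 30 0 0 0" --pt "-10 30 0 0 0 0" --pt "-10 35 0 0 0 0" --pt "-10 35 0 0 0 0" --pt "-10 35 0 0 0 0" --pt "-10 35 0 0 0 0" --pt "-10 35 0 0 0 0" --pt "-8 35 0 0 0 0" --pt "-8 30 0 0 0 0" --pt "0 12 0 0 0 0" --pt "0 0 -20 0 0 0" --pt "0 0 -30 0 0 0" --pt "0 0 -20 0 0 0" --pt "0 0 -4 0 0 0" --pt "0 0 0 0 0 0" --pt "0 0 0 0 0 0"

```text
clock: 5.2
position: [0.4654, 0.0107, 0.0523]
ee_rot: [3.091, 0.559, 0.001]
force: [0.1, 0.1, 0.3]
width: 0.005
gripper_force: 0.0
```

Run:
```python
from h import *
a=cams.get_image("scene");b=cams.get_image("side")
cv2.imwrite("pics/c2.png",np.hstack([cv2.resize(a[110:240,170:430],None,fx=1.5,fy=1.5),cv2.resize(b[130:260,290:490],None,fx=1.5,fy=1.5)])[:,:,::-1])
```

```text
(no output)
```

View pics/c2.png

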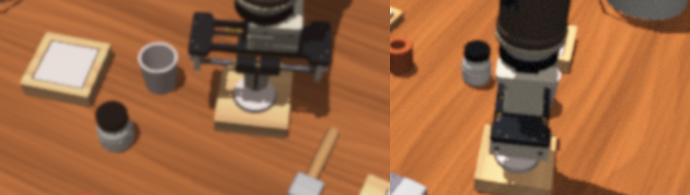

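The square tile, at crop (67,65), looks flush, and the fingers are over the round tile at (255,90). I'll use the same descent here.

>>> step_arm --pt "0 0 -5 0 0 0" --pt "0 0 -4 0 0 0" --pt "0 0 -2 0 0 0" --pt "0 0 -2 0 0 0" --pt "0 0 -2 0 0 0" --pt "0 0 -2 0 0 0" --pt "0 0 -2 0 0 0" --pt "0 0 0 0 0 0"

```text
clock: 5.97
position: [0.4649, 0.0106, 0.0323]
ee_rot: [3.091, 0.559, -0.0]
force: [-1.0, -0.2, 0.6]
width: -0.0
gripper_force: 0.0
```

>>> step_arm --pt "0 0 -1 0 0 0" --pt "0 0 -1 0 0 0" --pt "0 0 -1 0 0 0"

```text
clock: 6.22
position: [0.465, 0.0106, 0.0296]
ee_rot: [3.091, 0.559, 0.0]
force: [-2.3, 0.1, 4.1]
width: 0.006
gripper_force: 1.6
```

>>> step_arm --pt "0 0 -1 0 0 0" --pt "0 0 -1 0 0 0" --pt "0 0 0 0 0 0"

```text
clock: 6.47
position: [0.4651, 0.0106, 0.0276]
ee_rot: [3.091, 0.559, 0.0]
force: [-1.0, -0.4, 5.6]
width: 0.003
gripper_force: 3.0
```

>>> step_arm --pt "0 0 -1 0 0 0" --pt "0 0 -1 0 0 0" --pt "0 0 0 0 0 0" --pt "0 0 0 0 0 0"

```text
clock: 6.8
position: [0.4651, 0.0106, 0.0259]
ee_rot: [3.091, 0.559, 0.0]
force: [-2.2, -0.3, 10.5]
width: 0.006
gripper_force: 5.0
```

>>> step_arm --pt "0 0 3 0 0 0" --pt "0 0 7 0 0 0" --pt "0 0 25 0 0 0" --pt "0 0 35 0 0 0" --pt "0 10 30 0 0 0" --pt "11 25 0 0 0 0.12" --pt "11 25 0 0 0 0.12" --pt "11 25 0 0 0 0.12" --pt "11 25 0 0 0 0.12" --pt "11 25 0 0 0 0.12" --pt "11 25 0 0 0 0.12" --pt "11 25 0 0 0 0.12" --pt "11 25 0 0 0 0.12" --pt "11 25 0 0 0 0.12" --pt "12 20 0 0 0 0.12" --pt "0 0 -20 0 0 0" --pt "0 0 -30 0 0 0" --pt "0 0 -24 0 0 0" --pt "0 0 0 0 0 0" --pt "0 0 0 0 0 0"

```text
clock: 8.47
position: [0.5752, 0.265, 0.0509]
ee_rot: [-2.235, -2.206, 0.004]
force: [-0.1, -0.0, 0.2]
width: 0.002
gripper_force: 0.0
```

Run:
```python
from h import *
a=cams.get_image("scene");b=cams.get_image("side")
cv2.imwrite("pics/c3.png",np.hstack([cv2.resize(a[130:300,290:490],None,fx=1.9,fy=1.9),cv2.resize(b[190:360,190:390],None,fx=1.9,fy=1.9)])[:,:,::-1])
```

```text
(no output)
```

View pics/c3.png

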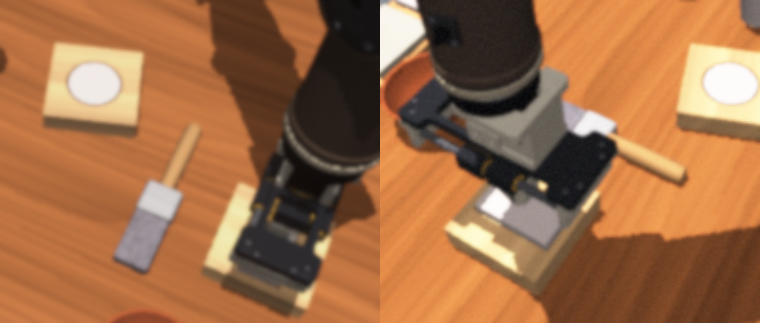

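The round tile looks flush, and the hand is over the oblong tile with the finger line along its long axis. The brush has not been disturbed.

>>> step_arm --pt "0 0 -5 0 0 0" --pt "0 0 -3 0 0 0" --pt "0 0 -2 0 0 0" --pt "0 0 -2 0 0 0" --pt "0 0 -2 0 0 0" --pt "0 0 -2 0 0 0" --pt "0 0 -2 0 0 0" --pt "0 0 0 0 0 0"

```text
clock: 9.23
position: [0.5761, 0.2656, 0.0333]
ee_rot: [2.236, 2.207, -0.0]
force: [-0.6, 0.8, -0.6]
width: 0.005
gripper_force: 0.0
```

>>> step_arm --pt "0 0 -1 0 0 0" --pt "0 0 -1 0 0 0" --pt "0 0 -1 0 0 0"

```text
clock: 9.48
position: [0.5761, 0.2657, 0.0307]
ee_rot: [2.236, 2.207, 0.0]
force: [-0.9, 0.1, 2.6]
width: 0.007
gripper_force: 1.6
```

>>> step_arm --pt "0 0 -1 0 0 0" --pt "0 0 -1 0 0 0" --pt "0 0 0 0 0 0"

```text
clock: 9.73
position: [0.5761, 0.2656, 0.0285]
ee_rot: [2.236, 2.207, 0.0]
force: [-0.4, -0.1, 1.7]
width: 0.009
gripper_force: 0.5
```

>>> step_arm --pt "0 0 -1 0 0 0" --pt "0 0 -1 0 0 0" --pt "0 0 -1 0 0 0" --pt "0 0 0 0 0 0" --pt "0 0 0 0 0 0"

```text
clock: 10.15
position: [0.5761, 0.2657, 0.0262]
ee_rot: [2.236, 2.207, 0.0]
force: [-2.5, -1.8, 9.2]
width: -0.001
gripper_force: 4.8
```

>>> step_arm --pt "0 0 3 0 0 0" --pt "0 0 7 0 0 0" --pt "0 0 25 0 0 0" --pt "0 0 35 0 0 0" --pt "0 0 35 0 0 0" --pt "0 0 35 0 0 0" --pt "-20 10 30 0 0 0" --pt "-30 15 0 0 0 0" --pt "-30 20 0 0 0 0" --pt "-30 20 0 0 0 0" --pt "-15 10 0 0 0 0" --pt "0 0 0 0 0 0" --pt "0 0 0 0 0 0" --pt "0 0 0 0 0 0"

```text
clock: 11.32
position: [0.4518, 0.3399, 0.1956]
ee_rot: [2.236, 2.205, -0.0]
force: [-0.3, -1.2, -0.8]
width: 0.008
gripper_force: 0.0
```

Run:
```python
from h import *
a=cams.get_image("scene");b=cams.get_image("side")
cv2.imwrite("pics/c4.png",np.hstack([cv2.resize(a[100:360,170:480],(465,390)),cv2.resize(b[130:350,210:430],(330,390))])[:,:,::-1])
for n,im,ss in(("scene",a,((214,153),(340,175),(432,260))),("side",b,((393,157),(375,235),(266,302)))):
    for q in ss:
        c,s,m=blob(im,q);print(n,c.round(1),s[4])
print(observe()["force"])
```

```text
scene [213.7 152.5] 910
scene [339.2 173.6] 495
scene [432.  258.4] 894
side [391.8 155.7] 664
side [378.  235.4] 1052
side [327.2 198.7] 237425
[ 0.72903547  0.67158735 -0.17291904]
```

View pics/c4.png

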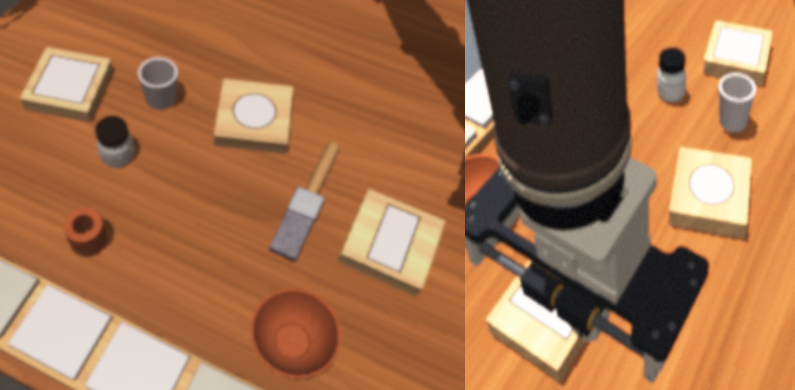

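All three tiles look flush in their frames, each about 1.5–2 px lower in the scene view, and the loose things stand where they were. The hand is clear.

```bash
python3 -c "
from cell import job;print(job.sign_off())"
```

```text
the job is handed in; nothing more can be done
None
```

I pressed the square, round and oblong tiles flush in that order, reading about 10 N at most; the bystanders look unmoved, the hand is clear, and the job is handed in (sign-off gave no verdict).

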